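# Set the click-stop timer of an instrument bath and start it

## Task

Set the instrument bath's timer: turn its knob gently clockwise, click by click, until the pointer on the dial has come to the long tick, and never let it click on past that tick. Then press the start button gently right down and let it come back up; leave the things standing around alone.

Things in the scene. Friction and masses are not known exactly. Their poses are not given: they have to be found in the camera images.
- bath: white box-shaped ultrasonic instrument bath fixed to the counter, 240 x 320 mm, control deck 90 mm above the counter; origin under its centre, x away from its control side, y left, z up. Far half of the top: steel tank cover (top 98 mm, its handle up to 114 mm). Near half: timer at x -50, y +75 mm, start button at x -60, y -85 mm
- long_tick (a point): fixed point where the long tick meets the dial: 31 mm from the timer's axis towards the bath's +x, 97 mm above the counter; axes as the bath's. Ticks are printed on the deck round the dial 12 degrees apart, one per click; the one long, thick tick is the setting wanted
- pointer (a point): outer end of the white line on the black dial ring (68 mm wide, top 97 mm above the counter), 31 mm from the timer's axis; x axis outward. The dial clicks every 12 degrees, in line with the ticks; it starts 3 to 5 clicks short of the long tick. Turning it over a stop takes about 0.2 N m, which vanishes as it jumps into the next stop by itself, some degrees ahead of the knob
- knob_grip (a point): point on the axis of the upright grey round timer knob (36 mm wide, 99 to 135 mm above the counter), 10 mm under its top: the height to hold it. The knob has play on the dial: turned clockwise it goes almost freely (0.01 N m) for an unknown 0 to 40 degrees before it takes the dial along, so its angle does not tell the dial's; the play opens a little at each jump
- knob: the same timer knob; origin on its axis at its underside, 99 mm above the counter, z up. A grip of about 25 N turns it without slipping; it cracks if it is loaded with more than 90 N in all (both fingers together)
- start: round white start button, 26 mm wide, in a grey collar (top 102 mm above the counter) on the deck; its origin, on its axis, sinks with it. Spring-loaded, travel 5 mm, fully down at 5 N; comes up by itself. More than 25 N damages it
- start_top (a point): centre of the button's top face, 111 mm above the counter when up; z up
- bottle: bystander: white plastic bottle with a cap, 64 mm wide, 170 mm high; origin under its centre
- bowl: bystander: steel bowl, 100 mm wide, 40 mm high; origin under its centre
- carton: bystander: small paper carton 60 x 110 x 70 mm high; origin under its centre

How it is judged:
On the way, in this order (a step that is already met when the one before it is completed fails the run):
1. the pointer rests at the long tick (distance between pointer and long_tick below 0.0025 m), for 0.3 s.
2. the start button is pressed right down (z of start_top in the frame of long_tick below 0.0105 m), for 0.05 s.
At the end, for the whole second after the job is handed in: The pointer's end is within 2.5 mm of the long tick (a click is 6.5 mm), the start button has been pressed and is up again, and the bottle, bowl and carton are within 20 mm of where they stood, the bottle upright (distance between pointer and long_tick below 0.0025 m and z of start_top in the frame of long_tick above 0.0125 m and distance of each of bottle, bowl, carton from where it was at the start of the episode below 0.02 m and angle between bottle's own z axis and vertical below 0.2 rad); the robot touches nothing.
It fails at once if the dial clicks on past the long tick (y of pointer in the frame of long_tick below -0.0045 m).
It fails at once if the start button is pressed before the timer is set (z of start_top in the frame of long_tick below 0.0105 m and distance between pointer and long_tick above 0.0035 m).
It fails at once if the start button is hit with more than 25 N (contact force between start and anything else above 25 N).
It fails at once if the knob is loaded with more than 90 N (contact force between knob and anything else above 90 N).
It fails at once if a bystander is knocked away (distance of any of bottle, bowl, carton from where it was at the start of the episode above 0.03 m).
It also fails if it takes over 72 s, if anything falls off the work surface, if the arm or the gripper's body presses on something with over 40 N, if the wrist force passes 120 N, or if a joint passes its speed limit or range.

## Robot

A 6-joint arm with a two-finger parallel gripper is mounted at the origin on the work surface. World frame = base frame: x ahead of the robot, y to its left, z up, the work surface at z = 0. Lengths are in m, angles in rad, forces in N, time in s.
With the tool pointing down it reaches from about 0.35 to 0.975 m from the base axis. Payload 4.9 kg.
Tool frame: the origin (TCP) lies on the centre line of the jaws, within the pads' length; the fingertips stand 11 mm ahead of it and the grasp point (between the pads) lies 8 mm behind it; z points along the fingers, y is the direction in which the jaws open and shut (so a half turn about z gives the same grasp; the last joint's range is limited). The gripper opens to 85 mm and grips with 20 to 120 N. Pads are 22 mm wide; open, the fingers measure 114 mm over their backs; the gripper's body (76 mm by 85 mm) begins 54 mm behind the grasp point. The pads swing forward as they close: fully open they stand 13 mm farther back than shut.
Start: joints at [1.171, 0.053, 1.613, -0, 1.476, -0.119], TCP at [0.173, 0.601, 0.242] pointing down, gripper open.
Joint ranges: [-3.01, 3.01], [-1.01, 2.22], [0.06, 2.58], [-1.02, 4.17], [0.09, 2.62], [-3.14, 3.14]. Speed limits (rad/s): [2.57, 2.57, 3.14, 3.14, 3.14, 3.14].

## Interface

Orientations are given as a rotation vector (axis times angle).
In Python, from station import ctrl gives the robot as it stands.
- The arm moves only by the tool send_rows, never from a script. Its argument "series" is a list of rows, each an object of numbers: "tx", "ty", "tz": the shift along the tool's x, y, z in cm; "wx", "wy", "wz": the turn, a rotation vector about the tool's x, y, z in rad; "jaw": the closure, from 0 (fully open) to 1 (shut). In form: [{"tx": .., "ty": .., "tz": .., "wx": .., "wy": .., "wz": .., "jaw": ..}, ...]. A call has 1 to 5 rows; each row shifts and turns the pose as measured when the row begins, along the tool's axes as they then stand; what a row does not reach is not made up. A row lasts 1/8 s, in which the tool goes at most 62.5 mm and 10.7 degrees, less where a joint would pass 70% of its speed; a pose out of reach is approached as far as the arm can. A call is refused whole if a number of a shift passes 6.25 or a number of a turn 0.188, either way. A call with a gripper value outside its range is refused whole. The fingers move at their own pace and stop on an object; "squeeze" is the grip in N (left out, the last holds). Time passes only in rows, so rows that do not move let the fingers close. It gives the time, the measured TCP pose, the force and the opening at its end, in the units of the state.
- ctrl.get_obs(): the state, without advancing time (a new reading comes with each control period).
- ctrl.get_image(name): name is "scene" or "side" or "wrist"; returns the picture (480x640x3 uint8, red, green, blue); there is no depth.
- ctrl.camera_info(name): a dict with "mtx" (3x3 intrinsics, pixels), "R" (3x3) and "t" (3): a world point X has camera coordinates R X + t. Camera axes: x right, y down, z forward; pixel columns grow to the right and rows downward; lengths in m; the calibration is good to about 2 mm. A picture is of the moment at which its call begins: read the wrist's pose just before it. camera_info takes no time and is no camera call; for the wrist camera it gives the pose at the moment of the call.
- ctrl.finish_job(): hands the job in, once; it reports no verdict.
The state is a dict: "t": time; "q": joint angles; "dq": joint speeds; "effort": joint torques, N m; "tool_pos": TCP position; "tool_rot": TCP orientation; "contact_force": force on the tool from outside, world axes, zero at the start; "wrist_torque": the same for the moment, N m; "opening": finger opening in m.
Only numpy, scipy, OpenCV 4.12 (cv2) and the standard library are available. Lean on these libraries where they do the work, as an engineer would, in place of code of your own. Each camera call takes 0.05 s, during which the arm holds its last target.

## Working session

There is one attempt and no reset: what is moved stays moved. The work goes in short steps, Python scripts to look and compute and a tool call to move; the robot and the scene stay as the last step left them, time stands still between calls to the robot, and variables do not carry over. Pictures are saved under pics/ and viewed, and the job is handed in when it is done.

Besides the shell and the picture viewer there is one more tool, called after "Request:" in YAML: its name, and indented under it one key for each argument. send_rows: Moves the arm, as the interface text tells. Its arguments: {"type":"object","properties":{"series":{"type":"array"},"squeeze":{"type":"number"}},"required":["series"]}

```bash
mkdir -p pics; ls
python3 - <<'E'
from station import ctrl
import cv2
for n in ("scene","side","wrist"):
    i=ctrl.get_image(n); cv2.imwrite(f"pics/{n}0.png",i[:,:,::-1])
o=ctrl.get_obs(); print(o)
E
```

```text
pics
{'t': 0.15, 'q': array([ 1.17102034e+00,  5.32165996e-02,  1.61395703e+00,  3.06374890e-05,
        1.47601314e+00, -1.19034147e-01]), 'dq': array([-0.00137463, -0.00414025, -0.0052208 ,  0.00122622,  0.00041696,
        0.00086412]), 'effort': array([ 5.94620233e-04, -3.94240415e+01, -3.70722699e+01, -9.63460957e-05,
        4.57768561e-03, -1.52241842e-05]), 'tool_pos': array([0.17299885, 0.60009909, 0.24135125]), 'tool_rot': array([-4.39484560e-01, -3.11025686e+00,  2.40762873e-03]), 'contact_force': array([ 0.18651611, -0.15183709,  0.11272576]), 'wrist_torque': array([ 0.03665724, -0.01695356,  0.00176758]), 'opening': 0.08561260728134551}
```

View pics/scene0.png

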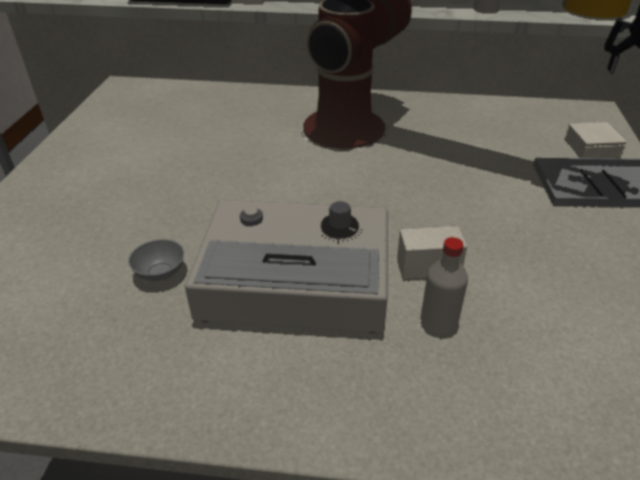

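View pics/side0.png

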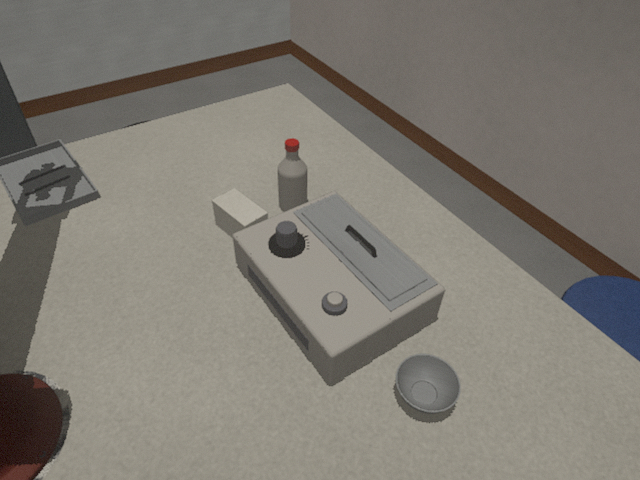

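View pics/wrist0.png

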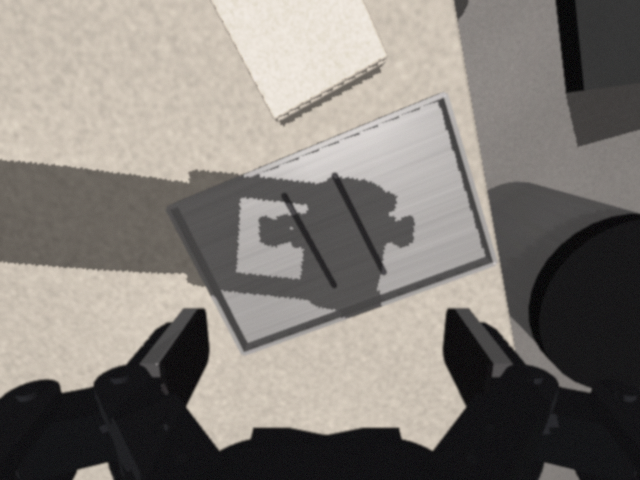

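Run:
```python
import cv2
a=cv2.imread("pics/scene0.png")[190:340,180:400]; b=cv2.imread("pics/side0.png")[180:390,220:460]
cv2.imwrite("pics/sc_z.png",cv2.resize(a,None,fx=3.5,fy=3.5,interpolation=2)); cv2.imwrite("pics/si_z.png",cv2.resize(b,None,fx=2.8,fy=2.8,interpolation=2))
```

```text
(no output)
```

View pics/sc_z.png

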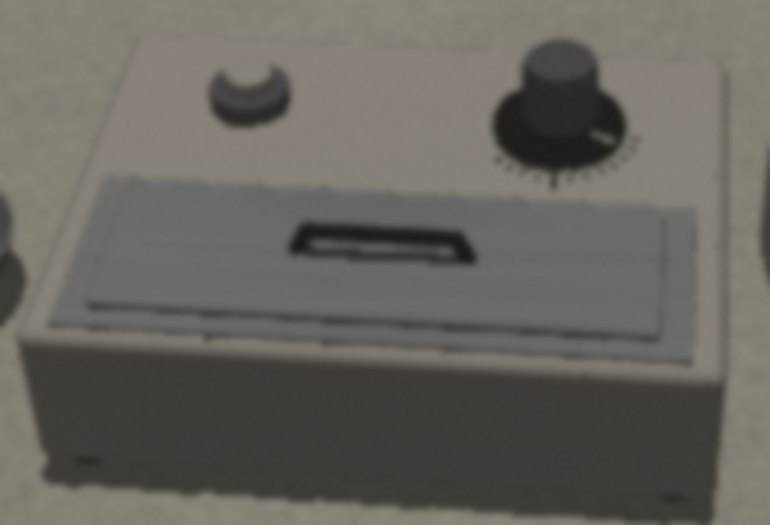

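View pics/si_z.png

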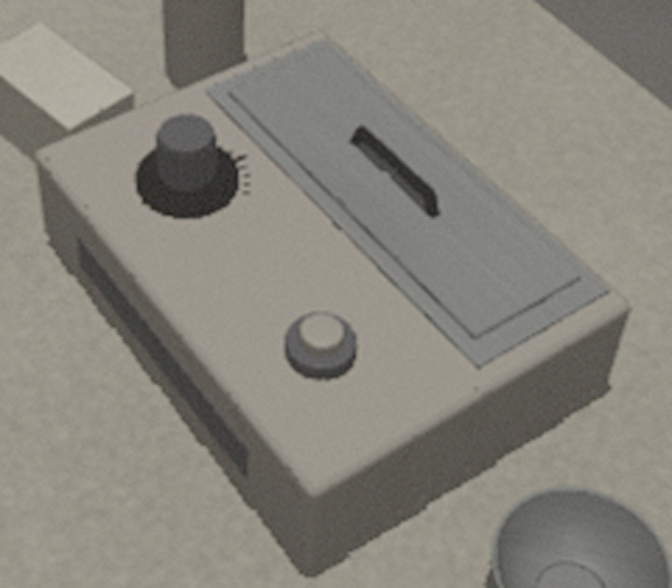

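```bash
cat > h.py <<'E'
import numpy as np, cv2
from station import ctrl
def ray(n,u,v,z,ci=None):
    c=ci or ctrl.camera_info(n); R=np.array(c["R"]);t=np.array(c["t"]);K=np.array(c["mtx"])
    C=-R.T@t; d=R.T@np.linalg.solve(K,[u,v,1]); return C+d*(z-C[2])/d[2]
def proj(n,X,ci=None):
    c=ci or ctrl.camera_info(n); X=np.atleast_2d(X)
    p=(np.array(c["mtx"])@(np.array(c["R"])@X.T+np.array(c["t"]).reshape(3,1))).T
    return p[:,:2]/p[:,2:]
E
python3 - <<'E'
from h import *
from scipy.optimize import least_squares
B={'knob':(-.05,.075,.135),'btn':(-.06,-.085,.111),'nl':(-.12,.16,.09),'nr':(-.12,-.16,.09),'fr':(.12,-.16,.09),'fl':(.12,.16,.09)}
S={'knob':(562,58),'nr':(137,38),'nl':(722,62),'fl':(722,380),'fr':(22,338)}
D={'knob':(187,131),'btn':(322,333),'nl':(40,155),'nr':(315,492),'fr':(628,305),'fl':(322,35)}
obs=[('scene',k,180+x/3.5,190+y/3.5) for k,(x,y) in S.items()]+[('side',k,220+x/2.8,180+y/2.8) for k,(x,y) in D.items()]
def W(p,b):
    c,s=np.cos(p[2]),np.sin(p[2]); return np.array([p[0]+c*b[0]-s*b[1],p[1]+s*b[0]+c*b[1],b[2]])
def f(p,cam=None): return np.concatenate([proj(n,W(p,B[k]))[0]-[u,v] for n,k,u,v in obs if cam in(None,n)])
for cam in (None,'scene','side'):
    r=least_squares(lambda p:f(p,cam),[.6,0,0],loss='soft_l1'); p=r.x
    print(cam,p.round(4),'knob',W(p,B['knob']).round(4),'btn',W(p,B['btn']).round(4))
    print(f(p,cam).reshape(-1,2).round(1).tolist())
for n,k,u,v in obs:
    if k in('knob','btn'): print(n,k,ray(n,u,v,B[k][2]))
from scipy.spatial.transform import Rotation as Ro
o=ctrl.get_obs();print(Ro.from_rotvec(o['tool_rot']).as_matrix().round(3))
for n in ('scene','side','wrist'):
    c=ctrl.camera_info(n); print(n,(-np.array(c['R']).T@c['t']).round(3), np.array(c['mtx'])[0])
E
```

```text
None [ 0.5905 -0.0323  0.0331] knob [0.538 0.041 0.135] btn [ 0.5333 -0.1192  0.111 ]
[[-1.3, 0.1], [-1.7, -3.0], [0.8, -1.2], [0.6, 0.2], [-4.9, -0.5], [-0.2, -0.2], [0.3, -1.9], [-3.3, -2.8], [-0.7, 1.1], [3.4, -1.3], [0.1, -3.8]]
scene [ 0.591  -0.0302  0.0357] knob [0.5383 0.043  0.135 ] btn [ 0.534  -0.1173  0.111 ]
[[-0.2, 0.2], [-0.8, -2.7], [1.8, -1.1], [2.2, 0.3], [-3.6, 0.1]]
side [ 0.5892 -0.0345  0.0336] knob [0.5368 0.0388 0.135 ] btn [ 0.5321 -0.1214  0.111 ]
[[-0.1, 0.7], [0.4, -0.7], [-3.4, -1.8], [-0.5, 2.6], [3.8, -0.2], [0.1, -3.1]]
scene knob [0.53758013 0.04324292 0.135     ]
side knob [0.53790369 0.04032747 0.135     ]
side btn [ 0.53076414 -0.12221475  0.111     ]
[[-0.961  0.277 -0.001]
 [ 0.277  0.961 -0.001]
 [ 0.    -0.002 -1.   ]]
scene [1.312 0.11  0.699] [557.31603733   0.         326.76309144]
side [ 0.23  -0.514  0.718] [490.30604148   0.         312.99939663]
wrist [0.104 0.621 0.373] [398.01454794   0.         325.67794492]
```

```bash
cat >> h.py <<'E'
from scipy.spatial.transform import Rotation as Ro
def Rdown(yaw): # tool x at world angle yaw, z down
    c,s=np.cos(yaw),np.sin(yaw); return np.array([[c,s,0],[s,-c,0],[0,0,-1.]])
def plan(target,yawdeg,n,o=None):
    o=o or ctrl.get_obs(); p=np.array(o['tool_pos']);R=Ro.from_rotvec(o['tool_rot']).as_matrix()
    Rt=Rdown(np.radians(yawdeg)); rv=Ro.from_matrix(R.T@Rt).as_rotvec()
    d=(np.array(target)-p)/n
    print('p',p.round(4),'yaw',np.degrees(np.arctan2(R[1,0],R[0,0])).round(2),'op',round(o['opening'],4),'t',round(o['t'],2))
    for i in range(n):
        Ri=R@Ro.from_rotvec(rv*i/n).as_matrix()
        print((Ri.T@d*100).round(2),(rv/n).round(3))
E
python3 -c "
from h import *
plan([.538,.042,.23],50,13)"
```

```text
p [0.173  0.6001 0.2414] yaw 163.91 op 0.0856 t 0.15
[-3.89 -3.35  0.09] [-0.     0.     0.153]
[-4.35 -2.72  0.09] [-0.     0.     0.153]
[-4.71 -2.02  0.09] [-0.     0.     0.153]
[-4.97 -1.28  0.09] [-0.     0.     0.153]
[-5.1  -0.51  0.09] [-0.     0.     0.153]
[-5.12  0.28  0.09] [-0.     0.     0.153]
[-5.02  1.05  0.09] [-0.     0.     0.153]
[-4.8   1.81  0.09] [-0.     0.     0.153]
[-4.47  2.52  0.09] [-0.     0.     0.153]
[-4.03  3.17  0.09] [-0.     0.     0.153]
[-3.51  3.75  0.09] [-0.     0.     0.153]
[-2.89  4.24  0.09] [-0.     0.     0.153]
[-2.21  4.63  0.09] [-0.     0.     0.153]
```

Request:
send_rows:
  series:
    - {"tx": -3.9,"ty": -3.3,"tz": 0.1,"wz": 0.15}
    - {"tx": -4.3,"ty": -2.7,"tz": 0.1,"wz": 0.15}
    - {"tx": -4.7,"ty": -2.0,"tz": 0.1,"wz": 0.15}
    - {"tx": -5.0,"ty": -1.3,"tz": 0.1,"wz": 0.15}
    - {"tx": -5.1,"ty": -0.5,"tz": 0.1,"wz": 0.15}

```text
invalid input at $.series[0]: expected keys tx, ty, tz, wx, wy, wz, jaw
```

```bash
python3 -c "
from h import *
plan([.538,.042,.23],50,9)"
```

```text
p [0.173  0.6001 0.2414] yaw 163.91 op 0.0856 t 0.15
[-5.61 -4.83  0.13] [-0.     0.     0.221]
[-6.54 -3.49  0.13] [-0.     0.     0.221]
[-7.14 -1.97  0.13] [-0.     0.     0.221]
[-7.4  -0.36  0.13] [-0.     0.     0.221]
[-7.3   1.27  0.13] [-0.     0.     0.221]
[-6.84  2.84  0.13] [-0.     0.     0.221]
[-6.05  4.27  0.13] [-0.     0.     0.221]
[-4.97  5.5   0.13] [-0.     0.     0.221]
[-3.65  6.45  0.13] [-0.     0.     0.221]
```

All keys are needed in each row.

Request:
send_rows:
  series:
    - {"tx": -3.9,"ty": -3.3,"tz": 0.1,"wx": 0,"wy": 0,"wz": 0.15,"jaw": 0}
    - {"tx": -4.3,"ty": -2.7,"tz": 0.1,"wx": 0,"wy": 0,"wz": 0.15,"jaw": 0}
    - {"tx": -4.7,"ty": -2.0,"tz": 0.1,"wx": 0,"wy": 0,"wz": 0.15,"jaw": 0}
    - {"tx": -5.0,"ty": -1.3,"tz": 0.1,"wx": 0,"wy": 0,"wz": 0.15,"jaw": 0}
    - {"tx": -5.1,"ty": -0.5,"tz": 0.1,"wx": 0,"wy": 0,"wz": 0.15,"jaw": 0}
  squeeze: 30

```text
t: 0.78
tool_pos: [0.3143, 0.3814, 0.2342]
tool_rot: [1.572, 2.719, -0.006]
contact_force: [1.4, 1.0, -0.0]
opening: 0.0853
```

```bash
python3 -c "
from h import *
plan([.538,.042,.23],50,9)"
```

```text
p [0.3143 0.3814 0.2342] yaw 119.93 op 0.0853 t 0.78
[-4.51  0.27  0.06] [-0.     0.     0.136]
[-4.43  0.88  0.06] [-0.     0.     0.136]
[-4.27  1.47  0.05] [-0.     0.     0.136]
[-4.03  2.03  0.05] [-0.     0.     0.136]
[-3.72  2.56  0.05] [-0.     0.     0.136]
[-3.34  3.04  0.05] [-0.     0.     0.136]
[-2.9   3.46  0.05] [-0.     0.     0.136]
[-2.4   3.82  0.05] [-0.     0.     0.136]
[-1.86  4.11  0.05] [-0.     0.     0.136]
```

Request:
send_rows:
  series:
    - {"tx": -4.5,"ty": 0.3,"tz": 0,"wx": 0,"wy": 0,"wz": 0.14,"jaw": 0}
    - {"tx": -4.4,"ty": 0.9,"tz": 0,"wx": 0,"wy": 0,"wz": 0.14,"jaw": 0}
    - {"tx": -4.3,"ty": 1.5,"tz": 0,"wx": 0,"wy": 0,"wz": 0.14,"jaw": 0}
    - {"tx": -4.0,"ty": 2.0,"tz": 0,"wx": 0,"wy": 0,"wz": 0.14,"jaw": 0}
    - {"tx": -3.7,"ty": 2.6,"tz": 0,"wx": 0,"wy": 0,"wz": 0.14,"jaw": 0}

```text
t: 1.4
tool_pos: [0.438, 0.1839, 0.2334]
tool_rot: [2.432, 1.985, -0.006]
contact_force: [0.2, 0.2, 0.5]
opening: 0.0853
```

```bash
python3 -c "
from h import *
plan([.538,.042,.23],50,5)"
```

```text
p [0.438  0.1839 0.2334] yaw 78.44 op 0.0853 t 1.4
[-2.38  2.53  0.08] [-0.     0.001  0.099]
[-2.12  2.75  0.07] [-0.     0.001  0.099]
[-1.83  2.95  0.07] [-0.     0.001  0.099]
[-1.53  3.12  0.07] [-0.     0.001  0.099]
[-1.22  3.25  0.07] [-0.     0.001  0.099]
```

Request:
send_rows:
  series:
    - {"tx": -2.4,"ty": 2.5,"tz": 0,"wx": 0,"wy": 0,"wz": 0.11,"jaw": 0}
    - {"tx": -2.1,"ty": 2.8,"tz": 0,"wx": 0,"wy": 0,"wz": 0.11,"jaw": 0}
    - {"tx": -1.8,"ty": 3.0,"tz": 0,"wx": 0,"wy": 0,"wz": 0.11,"jaw": 0}
    - {"tx": -1.5,"ty": 3.1,"tz": 0,"wx": 0,"wy": 0,"wz": 0.11,"jaw": 0}
    - {"tx": -1.2,"ty": 3.3,"tz": 0,"wx": 0,"wy": 0,"wz": 0.11,"jaw": 0}

```text
t: 2.02
tool_pos: [0.5368, 0.0329, 0.2322]
tool_rot: [2.893, 1.219, -0.008]
contact_force: [-0.5, -0.2, -0.2]
opening: 0.0851
```

```bash
python3 -c "
from h import *
plan([.538,.042,.23],45,1)
c=ctrl.camera_info('wrist')
i=ctrl.get_image('wrist'); cv2.imwrite('pics/w1.png',i[:,:,::-1])
for X in ([.538,.042,.135],[.538,.042,.097]): print(proj('wrist',X,c))
"
```

```text
p [0.5368 0.0329 0.2322] yaw 45.71 op 0.0851 t 2.02
[ 0.73 -0.55  0.22] [-0.     0.005  0.012]
[[318.17039651 235.88954869]]
[[319.23221097 220.81931109]]
```

View pics/w1.png

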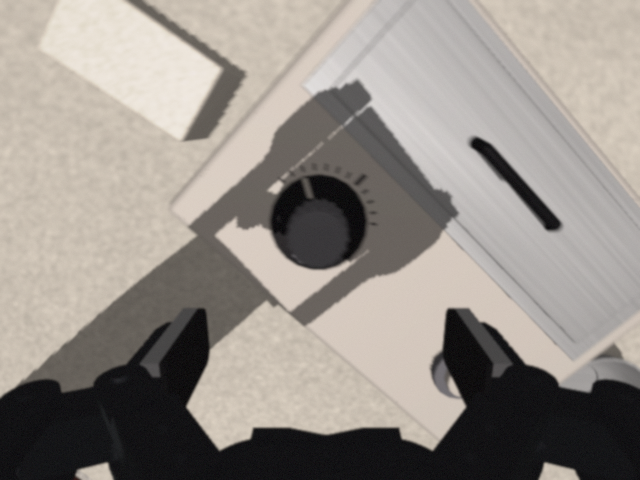

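```bash
python3 -c "
from h import *
a=cv2.imread('pics/w1.png')[140:290,230:420]; a=np.clip(a.astype(float)*1.7,0,255).astype('uint8')
cv2.imwrite('pics/w1z.png',cv2.resize(a,None,fx=4,fy=4,interpolation=2))"
```

```text
(no output)
```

View pics/w1z.png

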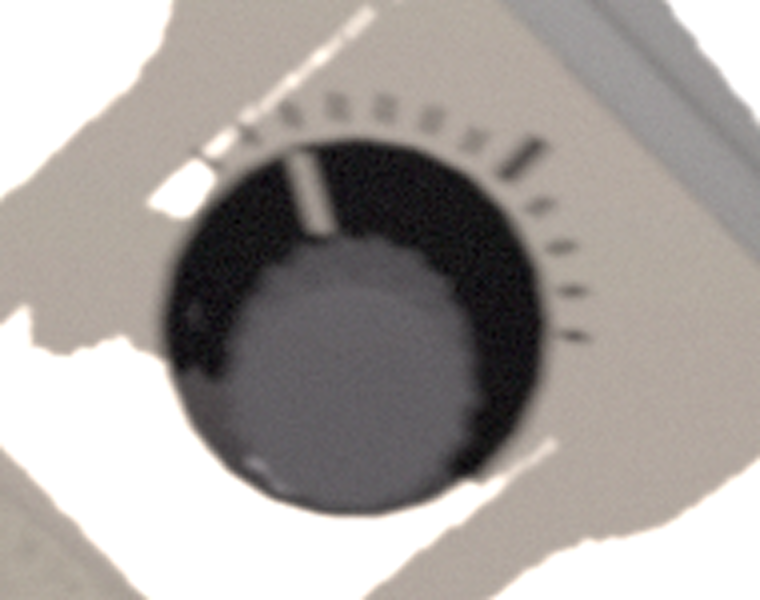

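```bash
python3 -c "
from h import *
print(ray('wrist',318,240.5,.135),ray('wrist',318.8,222,.097))
plan([.5385,.0405,.2],50,1)
plan([.5385,.0405,.117],50,3)
"
```

```text
[0.5377348  0.03649932 0.135     ] [0.53908197 0.03796089 0.097     ]
p [0.5385 0.0297 0.2322] yaw 45.4 op 0.0855 t 2.08
[ 0.79 -0.77  3.21] [ 0.003  0.006 -0.08 ]
p [0.5385 0.0297 0.2322] yaw 45.4 op 0.0855 t 2.08
[ 0.28 -0.26  3.84] [ 0.001  0.002 -0.027]
[ 0.28 -0.25  3.84] [ 0.001  0.002 -0.027]
[ 0.28 -0.24  3.84] [ 0.001  0.002 -0.027]
```

Request:
send_rows:
  series:
    - {"tx": 0.8,"ty": -0.7,"tz": 1.5,"wx": 0,"wy": 0,"wz": -0.13,"jaw": 0}
    - {"tx": 0,"ty": 0,"tz": 1.5,"wx": 0,"wy": 0,"wz": -0.13,"jaw": 0}
    - {"tx": 0,"ty": 0,"tz": 0,"wx": 0,"wy": 0,"wz": 0,"jaw": 0}
    - {"tx": 0,"ty": 0,"tz": 0,"wx": 0,"wy": 0,"wz": 0,"jaw": 0}

```text
t: 2.58
tool_pos: [0.5392, 0.039, 0.201]
tool_rot: [2.711, 1.579, -0.01]
contact_force: [0.0, 0.1, 0.9]
opening: 0.0851
```

```bash
python3 -c "
from h import *
plan([.5375,.041,.117],60,3)
c=ctrl.camera_info('wrist');print(np.abs(ctrl.get_obs()['dq']).max())
i=ctrl.get_image('wrist'); cv2.imwrite('pics/w2.png',i[:,:,::-1])
import pickle;pickle.dump(c,open('c2.pkl','wb'))
u=proj('wrist',[.5375,.041,.11],c)[0].astype(int);print(u)
a=i[u[1]-90:u[1]+80,u[0]-100:u[0]+100,::-1]; a=np.clip(a.astype(float)*1.7,0,255).astype('uint8')
cv2.imwrite('pics/w2z.png',cv2.resize(a,None,fx=3.5,fy=3.5,interpolation=2))"
```

```text
p [0.5392 0.039  0.201 ] yaw 60.45 op 0.0851 t 2.58
[ 0.05 -0.08  2.8 ] [0.    0.002 0.003]
[ 0.04 -0.08  2.8 ] [0.    0.002 0.003]
[ 0.04 -0.08  2.8 ] [0.    0.002 0.003]
0.009546353200776812
[323 249]
```

View pics/w2z.png

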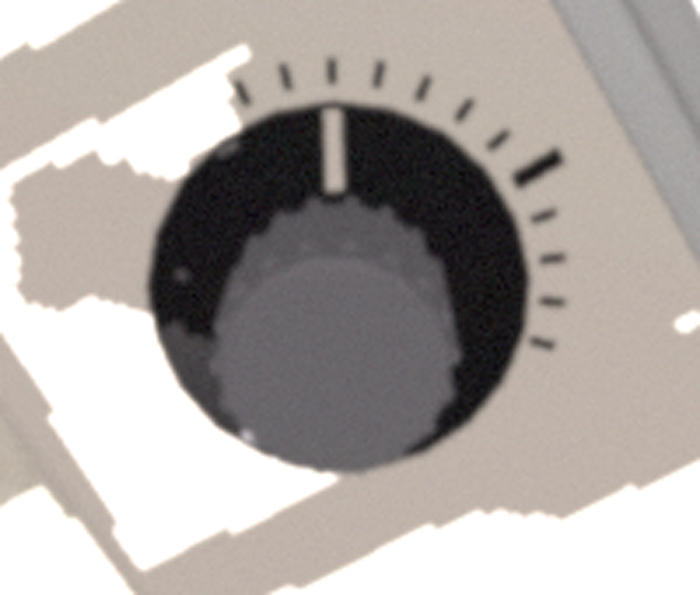

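```bash
python3 -c "
from h import *
import pickle;c=pickle.load(open('c2.pkl','rb'))
print(ray('wrist',319,267,.135,c),ray('wrist',319.9,241.3,.097,c))
plan([.538,.0405,.117],60,3)
"
```

```text
[0.53487999 0.04059723 0.135     ] [0.5361509  0.04301678 0.097     ]
p [0.5391 0.039  0.2009] yaw 60.46 op 0.0855 t 2.62
[ 0.04 -0.06  2.8 ] [-0.     0.002  0.003]
[ 0.04 -0.06  2.8 ] [-0.     0.002  0.003]
[ 0.03 -0.06  2.8 ] [-0.     0.002  0.003]
```

```bash
python3 -c "
from h import *
plan([.5365,.0415,.117],60,4)
"
```

```text
p [0.5391 0.039  0.2009] yaw 60.46 op 0.0855 t 2.62
[ 0.04 -0.09  2.1 ] [-0.     0.002  0.002]
[ 0.03 -0.09  2.1 ] [-0.     0.002  0.002]
[ 0.03 -0.09  2.1 ] [-0.     0.002  0.002]
[ 0.02 -0.09  2.1 ] [-0.     0.002  0.002]
```

Request:
send_rows:
  series:
    - {"tx": 0,"ty": -0.2,"tz": 2.1,"wx": 0,"wy": 0.005,"wz": 0,"jaw": 0}
    - {"tx": 0,"ty": -0.1,"tz": 2.1,"wx": 0,"wy": 0,"wz": 0,"jaw": 0}
    - {"tx": 0,"ty": 0,"tz": 2.1,"wx": 0,"wy": 0,"wz": 0,"jaw": 0}
    - {"tx": 0,"ty": 0,"tz": 2.1,"wx": 0,"wy": 0,"wz": 0,"jaw": 0.2}
    - {"tx": 0,"ty": 0,"tz": 0,"wx": 0,"wy": 0,"wz": 0,"jaw": 0.4}
  squeeze: 25

```text
t: 3.25
tool_pos: [0.5391, 0.0406, 0.1198]
tool_rot: [2.713, 1.573, 0.008]
contact_force: [-0.4, -1.2, 0.6]
opening: 0.0519
```

```bash
cat > look.py <<'E'
from h import *
import sys
def look(name,cx=.5365,cy=.0415,cam='wrist'):
    plan([cx,cy,.117],60,1)
    o=ctrl.get_obs();c=ctrl.camera_info(cam)
    print('F',o['contact_force'].round(2),'M',o['wrist_torque'].round(3))
    i=ctrl.get_image(cam)
    if cam=='wrist':
        u=proj('wrist',[cx,cy,.11],c)[0].astype(int)
        y0=max(0,u[1]-140);x0=max(0,u[0]-150); a=i[y0:y0+260,x0:x0+300,::-1]; f=2.4
    else:
        u=proj(cam,[cx,cy,.1],c)[0].astype(int);y0,x0=u[1]-50,u[0]-60;a=i[y0:y0+100,x0:x0+120,::-1];f=5
    a=np.clip(a.astype(float)*1.8,0,255).astype('uint8')
    cv2.imwrite(f'pics/{name}.png',cv2.resize(a,None,fx=f,fy=f,interpolation=2)); print('origin',x0,y0,f)
if __name__=='__main__': look(sys.argv[1],cam=sys.argv[2] if len(sys.argv)>2 else 'wrist')
E
python3 look.py w3
```

```text
p [0.5391 0.0406 0.1198] yaw 60.19 op 0.0519 t 3.25
[-0.06 -0.27  0.28] [ 0.007 -0.002  0.003]
F [-0.41 -1.15  0.64] M [-0.004 -0.023 -0.019]
origin 171 176 2.4
```

View pics/w3.png

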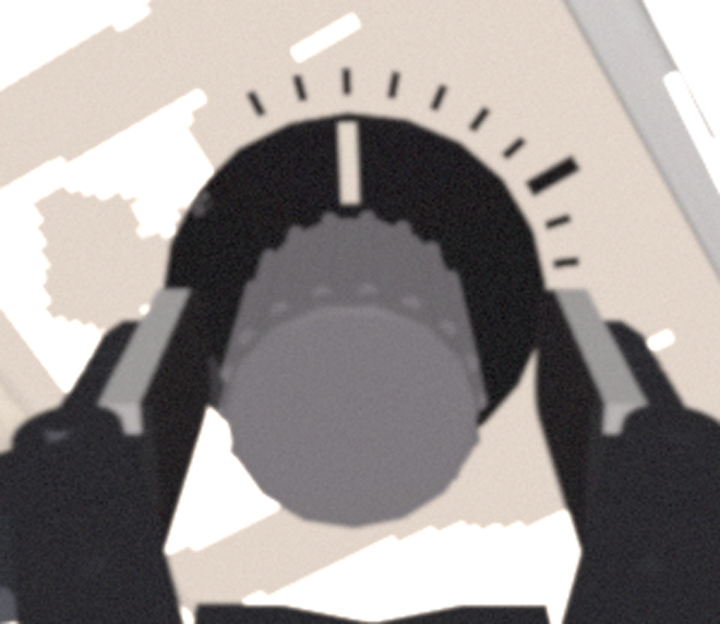

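Request:
send_rows:
  series:
    - {"tx": 0,"ty": -0.27,"tz": 0.28,"wx": 0.007,"wy": 0,"wz": 0,"jaw": 0.4}
    - {"tx": 0,"ty": 0,"tz": 0,"wx": 0,"wy": 0,"wz": 0,"jaw": 0.4}

```text
t: 3.55
tool_pos: [0.5392, 0.042, 0.1211]
tool_rot: [2.716, 1.574, 0.011]
contact_force: [-0.5, 0.3, -0.1]
opening: 0.0515
```

```bash
python3 look.py w4
```

```text
p [0.5392 0.042  0.1211] yaw 60.18 op 0.0515 t 3.55
[-0.18 -0.21  0.4 ] [ 0.006 -0.005  0.003]
F [-0.5   0.33 -0.12] M [-0.006  0.042 -0.047]
origin 172 178 2.4
```

View pics/w4.png

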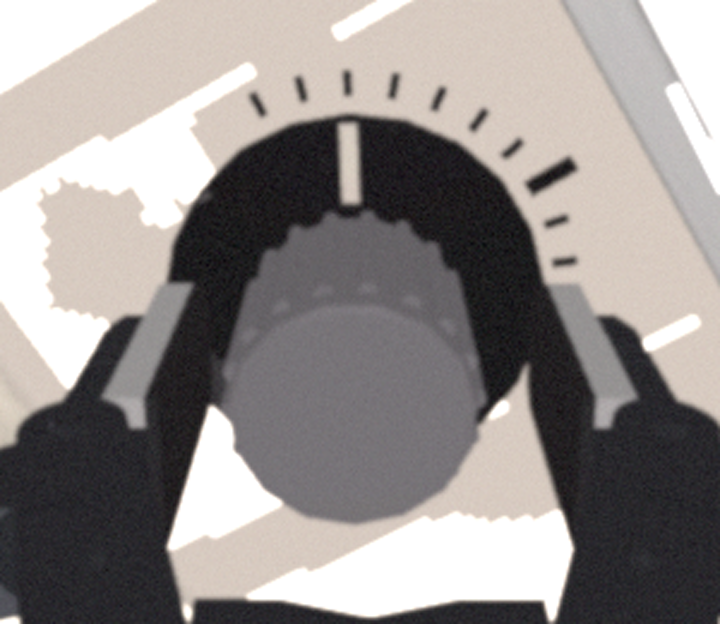

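Request:
send_rows:
  series:
    - {"tx": -0.15,"ty": -0.3,"tz": 0.5,"wx": 0.006,"wy": 0,"wz": 0,"jaw": 0.45}
    - {"tx": 0,"ty": -0.15,"tz": 0.2,"wx": 0,"wy": 0,"wz": 0,"jaw": 0.47}

```text
t: 3.85
tool_pos: [0.5353, 0.0428, 0.115]
tool_rot: [-2.717, -1.574, -0.009]
contact_force: [-0.1, 0.5, 0.3]
opening: 0.0453
```

```bash
python3 look.py w5
```

```text
p [0.5353 0.0428 0.115 ] yaw 60.17 op 0.0453 t 3.85
[-0.06  0.17 -0.2 ] [ 0.002 -0.006  0.003]
F [-0.14  0.46  0.29] M [-0.003  0.048 -0.022]
origin 182 182 2.4
```

View pics/w5.png

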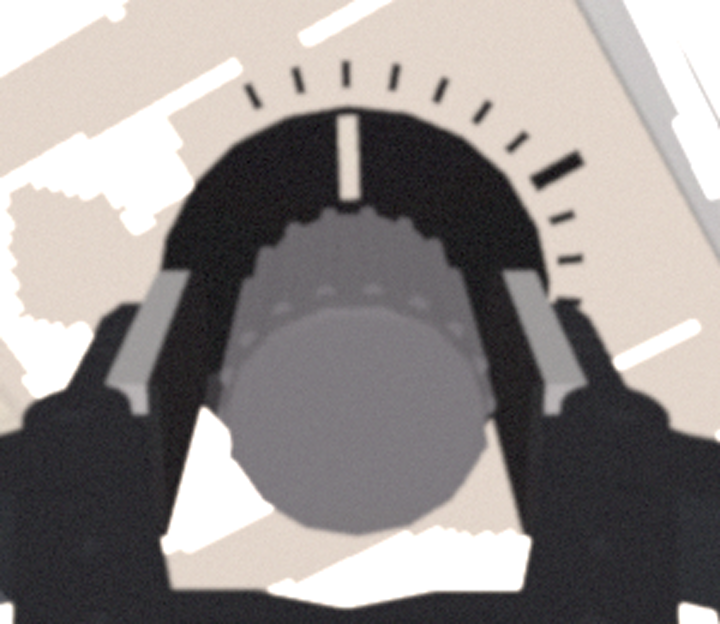

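Request:
send_rows:
  series:
    - {"tx": -0.05,"ty": 0.15,"tz": -0.1,"wx": 0,"wy": -0.006,"wz": 0,"jaw": 0.5}
    - {"tx": 0,"ty": 0,"tz": 0,"wx": 0,"wy": 0,"wz": 0,"jaw": 0.55}
    - {"tx": 0,"ty": 0,"tz": 0,"wx": 0,"wy": 0,"wz": 0,"jaw": 0.65}

```text
t: 4.28
tool_pos: [0.5362, 0.0417, 0.1159]
tool_rot: [2.717, 1.574, -0.0]
contact_force: [-1.1, -0.8, 0.3]
opening: 0.0352
```

```bash
python3 look.py w6
```

```text
p [0.5362 0.0417 0.1159] yaw 60.18 op 0.0352 t 4.28
[-0.    0.04 -0.11] [0.002 0.001 0.003]
F [-1.11 -0.78  0.34] M [ 0.008  0.127 -0.017]
origin 179 180 2.4
```

View pics/w6.png

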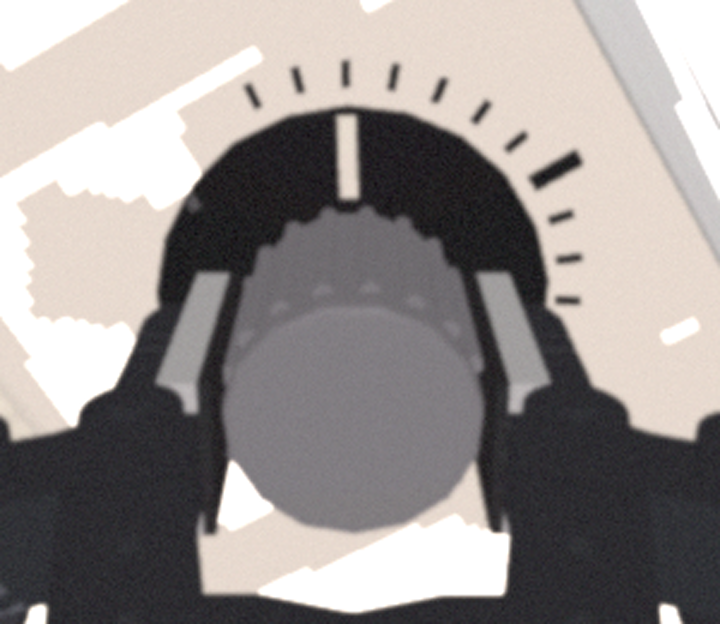

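Request:
send_rows:
  series:
    - {"tx": 0,"ty": 0,"tz": 0,"wx": 0,"wy": 0,"wz": 0.08,"jaw": 0.7}
    - {"tx": 0,"ty": 0,"tz": 0,"wx": 0,"wy": 0,"wz": 0.08,"jaw": 0.7}
    - {"tx": 0,"ty": 0,"tz": 0,"wx": 0,"wy": 0,"wz": 0.08,"jaw": 0.7}

```text
t: 4.7
tool_pos: [0.5362, 0.0417, 0.1159]
tool_rot: [2.89, 1.228, 0.0]
contact_force: [-0.4, 0.1, -0.2]
opening: 0.0351
```

```bash
python3 look.py w7
```

```text
p [0.5362 0.0417 0.1159] yaw 46.03 op 0.0351 t 4.7
[ 0.01  0.03 -0.11] [ 0.002  0.001 -0.244]
F [-0.4   0.11 -0.17] M [-0.043  0.037  0.113]
origin 178 179 2.4
```

View pics/w7.png

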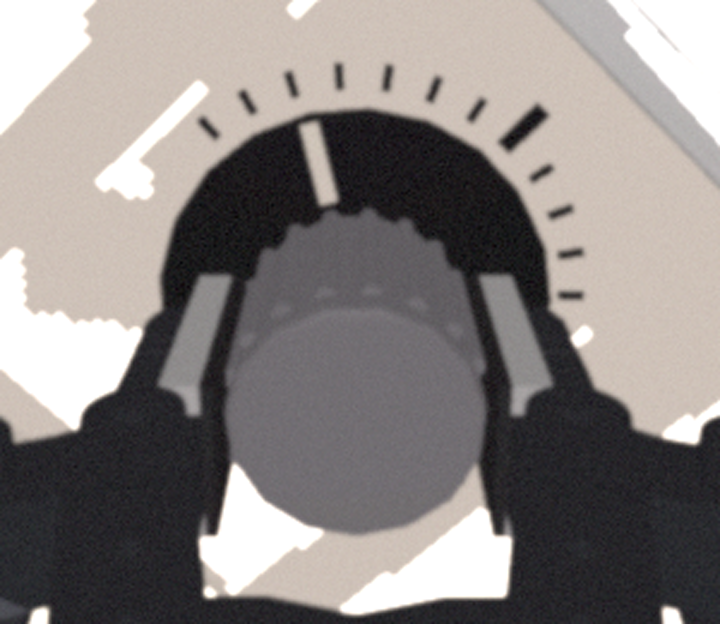

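```bash
cat > ptr.py <<'E'
from h import *
import sys
C=np.array([.5363,.0418])
def prof(i,c,z,rs,th):
    out=[]
    for r in rs:
        X=np.stack([C[0]+r*np.cos(th),C[1]+r*np.sin(th),np.full(len(th),z)],1)
        u=proj('wrist',X,c).astype(np.float32)
        out.append(cv2.remap(i,u[:,0].reshape(1,-1),u[:,1].reshape(1,-1),cv2.INTER_LINEAR)[0])
    return np.mean(out,0)
def measure(save=None):
    o=ctrl.get_obs();c=ctrl.camera_info('wrist');im=ctrl.get_image('wrist')
    g=cv2.cvtColor(im,cv2.COLOR_RGB2GRAY).astype(np.float32)
    d=np.arange(-20,86,.25);th=np.radians(d)
    p=prof(g,c,.097,[.024,.026,.028],th); k=prof(g,c,.0905,[.037,.039],th)
    m=p>0.5*(p.max()+np.median(p)); pa=d[m]
    # long tick: darkest averaged in outer radius beyond short ticks
    k2=prof(g,c,.0905,np.arange(.0405,.0435,.001),th)
    sel=(d>-10)&(d<14); kk=np.where(sel,k2,999); j=kk.argmin(); w=(sel)&(k2<.5*(kk.min()+np.median(k2[sel])))
    R=Ro.from_rotvec(o['tool_rot']).as_matrix()
    print('t',round(o['t'],2),'yaw',np.degrees(np.arctan2(R[1,0],R[0,0])).round(2),'pos',o['tool_pos'].round(4),'F',o['contact_force'].round(1),'Mz',o['wrist_torque'].round(3),'op',round(o['opening'],4))
    print('ptr %.2f [%.1f %.1f] tick %.2f [%.1f %.1f] diff %.2f'%(pa.mean(),pa.min(),pa.max(),d[w].mean(),d[w].min(),d[w].max(),pa.mean()-d[w].mean()))
    if save: cv2.imwrite(f'pics/{save}.png',im[:,:,::-1])
if __name__=='__main__': measure(sys.argv[1] if len(sys.argv)>1 else None)
E
python3 ptr.py w8
```

```text
t 4.75 yaw 45.93 pos [0.5362 0.0417 0.1159] F [-0.3 -0.2 -0. ] Mz [-0.002  0.046  0.048] op 0.0353
ptr 61.25 [57.8 64.8] tick 2.50 [0.8 4.2] diff 58.75
```

Request:
send_rows:
  series:
    - {"tx": 0,"ty": 0,"tz": 0,"wx": 0,"wy": 0,"wz": 0.06,"jaw": 0.7}
    - {"tx": 0,"ty": 0,"tz": 0,"wx": 0,"wy": 0,"wz": 0.06,"jaw": 0.7}

```text
t: 5.05
tool_pos: [0.5362, 0.0417, 0.1159]
tool_rot: [2.957, 1.055, 0.0]
contact_force: [0.0, 1.4, 0.0]
opening: 0.0352
```

```bash
python3 ptr.py w9
```

```text
t 5.05 yaw 39.26 pos [0.5362 0.0417 0.1159] F [0.  1.4 0. ] Mz [ 0.032 -0.016 -0.007] op 0.0352
ptr 52.00 [48.5 55.5] tick 2.38 [0.5 4.2] diff 49.62
```

```bash
python3 ptr.py
```

```text
t 5.1 yaw 39.19 pos [0.5362 0.0417 0.1159] F [-0.1 -0.2  0.6] Mz [-0.012  0.014 -0.017] op 0.0349
ptr 52.12 [48.5 55.8] tick 2.50 [0.8 4.2] diff 49.62
```

Request:
send_rows:
  series:
    - {"tx": 0,"ty": 0,"tz": 0,"wx": 0,"wy": 0,"wz": 0.06,"jaw": 0.7}
    - {"tx": 0,"ty": 0,"tz": 0,"wx": 0,"wy": 0,"wz": 0.06,"jaw": 0.7}

```text
t: 5.4
tool_pos: [0.5362, 0.0417, 0.1159]
tool_rot: [3.014, 0.88, 0.001]
contact_force: [0.4, -0.4, -0.0]
opening: 0.0351
```

```bash
python3 ptr.py
```

```text
t 5.4 yaw 32.56 pos [0.5362 0.0417 0.1159] F [ 0.4 -0.4 -0. ] Mz [-0.007  0.013  0.132] op 0.0351
ptr 47.88 [44.2 51.5] tick 2.38 [0.5 4.2] diff 45.50
```

Request:
send_rows:
  series:
    - {"tx": 0,"ty": 0,"tz": 0,"wx": 0,"wy": 0,"wz": 0.05,"jaw": 0.7}
    - {"tx": 0,"ty": 0,"tz": 0,"wx": 0,"wy": 0,"wz": 0,"jaw": 0.7}

```text
t: 5.7
tool_pos: [0.5362, 0.0417, 0.1159]
tool_rot: [3.034, 0.807, 0.001]
contact_force: [-0.9, -1.1, 1.1]
opening: 0.0351
```

```bash
python3 ptr.py
```

```text
t 5.7 yaw 29.81 pos [0.5362 0.0417 0.1159] F [-0.9 -1.1  1.1] Mz [-0.028  0.069 -0.034] op 0.0351
ptr 39.88 [36.2 43.5] tick 2.50 [0.8 4.2] diff 37.38
```

Request:
send_rows:
  series:
    - {"tx": 0,"ty": 0,"tz": 0,"wx": 0,"wy": 0,"wz": 0.06,"jaw": 0.7}
    - {"tx": 0,"ty": 0,"tz": 0,"wx": 0,"wy": 0,"wz": 0.06,"jaw": 0.7}
    - {"tx": 0,"ty": 0,"tz": 0,"wx": 0,"wy": 0,"wz": 0.03,"jaw": 0.7}

```text
t: 6.12
tool_pos: [0.5362, 0.0416, 0.1159]
tool_rot: [3.085, 0.58, 0.001]
contact_force: [0.2, 0.4, -0.2]
opening: 0.0355
```

```bash
python3 ptr.py w10
```

```text
t 6.12 yaw 21.29 pos [0.5362 0.0416 0.1159] F [ 0.2  0.4 -0.2] Mz [-0.02   0.045  0.091] op 0.0355
ptr 36.38 [32.8 40.0] tick 2.50 [0.8 4.2] diff 33.88
```

Request:
send_rows:
  series:
    - {"tx": 0,"ty": 0,"tz": 0,"wx": 0,"wy": 0,"wz": 0.05,"jaw": 0.7}
    - {"tx": 0,"ty": 0,"tz": 0,"wx": 0,"wy": 0,"wz": 0,"jaw": 0.7}

```text
t: 6.42
tool_pos: [0.5362, 0.0416, 0.1159]
tool_rot: [3.099, 0.503, 0.001]
contact_force: [-0.3, -0.2, 0.1]
opening: 0.0355
```

```bash
python3 ptr.py w11
```

```text
t 6.42 yaw 18.43 pos [0.5362 0.0416 0.1159] F [-0.3 -0.2  0.1] Mz [0.001 0.068 0.01 ] op 0.0355
ptr 32.88 [29.2 36.5] tick 2.50 [0.8 4.2] diff 30.38
```

Request:
send_rows:
  series:
    - {"tx": 0,"ty": 0,"tz": 0,"wx": 0,"wy": 0,"wz": 0.02,"jaw": 0.7}
    - {"tx": 0,"ty": 0,"tz": 0,"wx": 0,"wy": 0,"wz": 0,"jaw": 0.7}

```text
t: 6.72
tool_pos: [0.5362, 0.0416, 0.1159]
tool_rot: [3.104, 0.472, 0.001]
contact_force: [-0.8, -0.3, 0.2]
opening: 0.0354
```

```bash
python3 ptr.py w12
```

```text
t 6.72 yaw 17.29 pos [0.5362 0.0416 0.1159] F [-0.8 -0.3  0.2] Mz [-0.015  0.064  0.002] op 0.0354
ptr 27.62 [24.0 31.2] tick 2.50 [0.8 4.2] diff 25.12
```

View pics/w12.png

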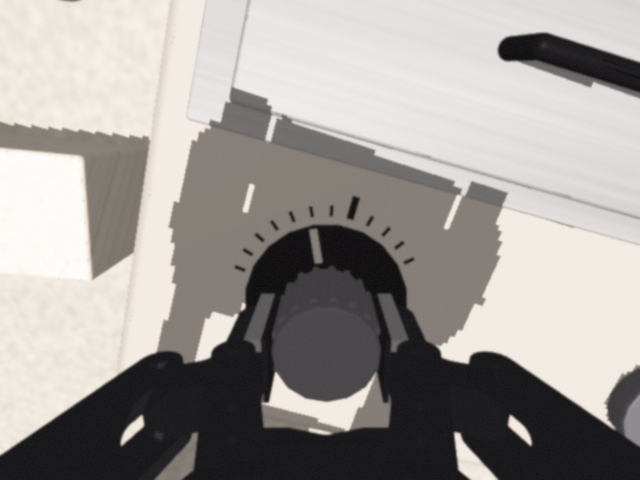

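Request:
send_rows:
  series:
    - {"tx": 0,"ty": 0,"tz": 0,"wx": 0,"wy": 0,"wz": 0.06,"jaw": 0.7}
    - {"tx": 0,"ty": 0,"tz": 0,"wx": 0,"wy": 0,"wz": 0.06,"jaw": 0.7}
    - {"tx": 0,"ty": 0,"tz": 0,"wx": 0,"wy": 0,"wz": 0.03,"jaw": 0.7}

```text
t: 7.15
tool_pos: [0.5363, 0.0416, 0.1159]
tool_rot: [3.131, 0.234, 0.001]
contact_force: [0.1, 0.6, -0.5]
opening: 0.0354
```

```bash
python3 ptr.py w13
```

```text
t 7.15 yaw 8.53 pos [0.5363 0.0416 0.1159] F [ 0.1  0.6 -0.5] Mz [-0.025  0.031  0.079] op 0.0354
ptr 23.12 [19.5 26.8] tick 2.38 [0.8 4.0] diff 20.75
```

Request:
send_rows:
  series:
    - {"tx": 0,"ty": 0,"tz": 0,"wx": 0,"wy": 0,"wz": 0.04,"jaw": 0.7}
    - {"tx": 0,"ty": 0,"tz": 0,"wx": 0,"wy": 0,"wz": 0,"jaw": 0.7}

```text
t: 7.45
tool_pos: [0.5362, 0.0416, 0.1159]
tool_rot: [3.135, 0.17, 0.001]
contact_force: [-0.7, -0.1, 0.6]
opening: 0.035
```

```bash
python3 ptr.py
```

```text
t 7.45 yaw 6.2 pos [0.5362 0.0416 0.1159] F [-0.7 -0.1  0.6] Mz [0.002 0.027 0.009] op 0.035
ptr 20.25 [16.8 23.8] tick 2.50 [0.8 4.2] diff 17.75
```

Request:
send_rows:
  series:
    - {"tx": 0,"ty": 0,"tz": 0,"wx": 0,"wy": 0,"wz": 0.02,"jaw": 0.7}
    - {"tx": 0,"ty": 0,"tz": 0,"wx": 0,"wy": 0,"wz": 0,"jaw": 0.7}

```text
t: 7.75
tool_pos: [0.5362, 0.0416, 0.1159]
tool_rot: [3.137, 0.138, 0.001]
contact_force: [-0.6, -0.2, 0.2]
opening: 0.0354
```

```bash
python3 ptr.py
```

```text
t 7.75 yaw 5.03 pos [0.5362 0.0416 0.1159] F [-0.6 -0.2  0.2] Mz [-0.056  0.043  0.053] op 0.0354
ptr 15.38 [11.8 19.0] tick 2.38 [0.8 4.0] diff 13.00
```

Request:
send_rows:
  series:
    - {"tx": 0,"ty": 0,"tz": 0,"wx": 0,"wy": 0,"wz": 0.06,"jaw": 0.7}
    - {"tx": 0,"ty": 0,"tz": 0,"wx": 0,"wy": 0,"wz": 0.06,"jaw": 0.7}
    - {"tx": 0,"ty": 0,"tz": 0,"wx": 0,"wy": 0,"wz": 0.02,"jaw": 0.7}

```text
t: 8.18
tool_pos: [0.5362, 0.0416, 0.1159]
tool_rot: [3.138, -0.086, 0.002]
contact_force: [-0.0, -0.6, -0.1]
opening: 0.0354
```

```bash
python3 ptr.py
```

```text
t 8.18 yaw -3.13 pos [0.5362 0.0416 0.1159] F [-0.  -0.6 -0.1] Mz [0.007 0.051 0.17 ] op 0.0354
ptr 40.82 [7.5 85.8] tick 2.38 [0.8 4.0] diff 38.45
```

```bash
sed -i 's/np.arange(-20,86,.25)/np.arange(-20,50,.25)/' ptr.py; python3 ptr.py w14
```

```text
t 8.22 yaw -3.16 pos [0.5362 0.0416 0.1159] F [ 1.2 -0.3  0.4] Mz [-0.043  0.032  0.068] op 0.0351
ptr 10.88 [7.2 14.5] tick 2.50 [0.8 4.2] diff 8.38
```

Request:
send_rows:
  series:
    - {"tx": 0,"ty": 0,"tz": 0,"wx": 0,"wy": 0,"wz": 0.03,"jaw": 0.7}
    - {"tx": 0,"ty": 0,"tz": 0,"wx": 0,"wy": 0,"wz": 0,"jaw": 0.7}

```text
t: 8.52
tool_pos: [0.5362, 0.0415, 0.1159]
tool_rot: [3.137, -0.134, 0.002]
contact_force: [-0.4, 0.6, -0.5]
opening: 0.0351
```

```bash
python3 ptr.py w15
```

```text
t 8.53 yaw -4.9 pos [0.5362 0.0415 0.1159] F [-0.4  0.6 -0.5] Mz [ 0.02   0.007 -0.062] op 0.0351
ptr 9.00 [5.5 12.5] tick 2.50 [0.8 4.2] diff 6.50
```

Request:
send_rows:
  series:
    - {"tx": 0,"ty": 0,"tz": 0,"wx": 0,"wy": 0,"wz": 0.02,"jaw": 0.7}
    - {"tx": 0,"ty": 0,"tz": 0,"wx": 0,"wy": 0,"wz": 0,"jaw": 0.7}

```text
t: 8.82
tool_pos: [0.5362, 0.0416, 0.1159]
tool_rot: [3.135, -0.168, 0.002]
contact_force: [-0.2, -0.6, 0.3]
opening: 0.0351
```

```bash
python3 ptr.py w16
```

```text
t 8.82 yaw -6.12 pos [0.5362 0.0416 0.1159] F [-0.2 -0.6  0.3] Mz [-0.045  0.033 -0.007] op 0.0351
ptr 7.62 [4.0 11.2] tick 2.50 [0.8 4.2] diff 5.12
```

View pics/w16.png

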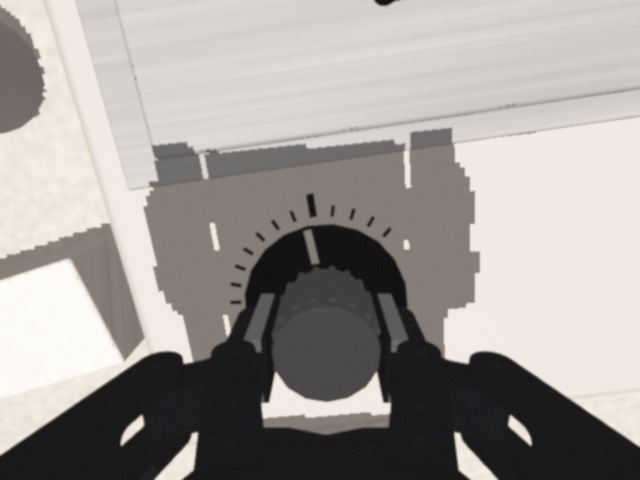

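Request:
send_rows:
  series:
    - {"tx": 0,"ty": 0,"tz": 0,"wx": 0,"wy": 0,"wz": 0.015,"jaw": 0.7}
    - {"tx": 0,"ty": 0,"tz": 0,"wx": 0,"wy": 0,"wz": 0,"jaw": 0.7}

```text
t: 9.12
tool_pos: [0.5362, 0.0415, 0.1159]
tool_rot: [3.134, -0.192, 0.002]
contact_force: [-0.2, -0.6, 0.1]
opening: 0.0352
```

```bash
python3 ptr.py w17
```

```text
t 9.12 yaw -7.03 pos [0.5362 0.0415 0.1159] F [-0.2 -0.6  0.1] Mz [0.035 0.083 0.024] op 0.0352
ptr 2.88 [-0.8 6.5] tick 2.50 [0.8 4.2] diff 0.38
```

View pics/w17.png

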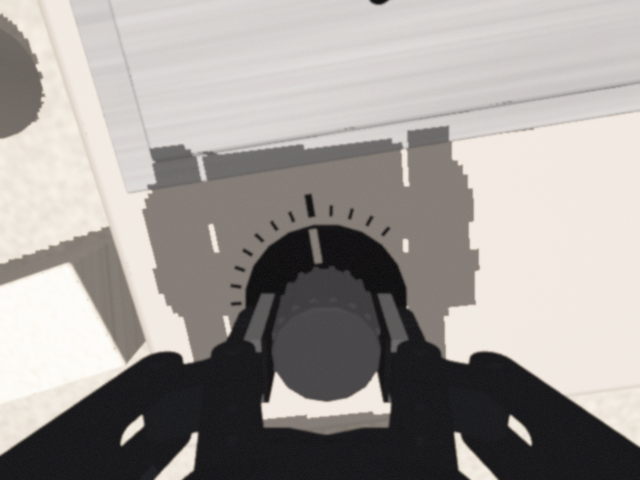

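Request:
send_rows:
  series:
    - {"tx": 0,"ty": 0,"tz": 0,"wx": 0,"wy": 0,"wz": 0,"jaw": 0.5}
    - {"tx": 0,"ty": 0,"tz": 0,"wx": 0,"wy": 0,"wz": 0,"jaw": 0.35}
    - {"tx": 0,"ty": 0,"tz": -1.0,"wx": 0,"wy": 0,"wz": 0,"jaw": 0.3}
    - {"tx": 0,"ty": 0,"tz": -4.0,"wx": 0,"wy": 0,"wz": 0,"jaw": 0.3}
    - {"tx": 0,"ty": 0,"tz": -4.0,"wx": 0,"wy": 0,"wz": 0,"jaw": 0.3}

```text
t: 9.8
tool_pos: [0.5338, 0.0419, 0.205]
tool_rot: [3.134, -0.192, -0.011]
contact_force: [0.8, 0.1, -0.2]
opening: 0.0597
```

```bash
python3 ptr.py w18
```

```text
t 9.8 yaw -7.02 pos [0.5338 0.0419 0.205 ] F [ 0.8  0.1 -0.2] Mz [-0.015 -0.069 -0.041] op 0.0597
ptr 3.00 [-0.8 6.8] tick 2.50 [0.8 4.2] diff 0.50
```

View pics/w18.png

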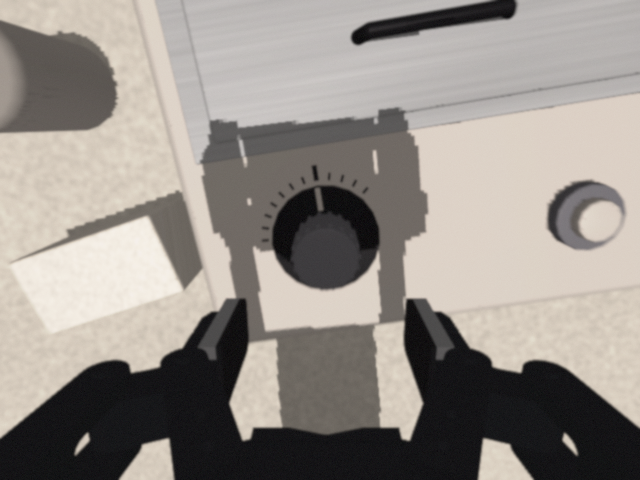

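```bash
python3 -c "
from h import *
print(ray('wrist',600,222,.111))
plan([.533,-.1187,.16],2,4)
"
```

```text
[ 0.53159325 -0.12337753  0.111     ]
p [0.5369 0.0418 0.2119] yaw -7.01 op 0.0597 t 9.85
[0.39 3.99 1.31] [ 0.    -0.001 -0.039]
[0.23 4.01 1.3 ] [ 0.    -0.001 -0.039]
[0.08 4.01 1.3 ] [ 0.    -0.001 -0.039]
[-0.08  4.01  1.3 ] [ 0.    -0.001 -0.039]
```

Request:
send_rows:
  series:
    - {"tx": 0.3,"ty": 4.0,"tz": 0,"wx": 0,"wy": 0,"wz": -0.04,"jaw": 0.6}
    - {"tx": 0.2,"ty": 4.0,"tz": 1.0,"wx": 0,"wy": 0,"wz": -0.04,"jaw": 1}
    - {"tx": 0,"ty": 4.0,"tz": 2.0,"wx": 0,"wy": 0,"wz": -0.04,"jaw": 1}
    - {"tx": 0,"ty": 4.0,"tz": 2.0,"wx": 0,"wy": 0,"wz": -0.04,"jaw": 1}
    - {"tx": 0,"ty": 0,"tz": 0,"wx": 0,"wy": 0,"wz": 0,"jaw": 1}

```text
t: 10.48
tool_pos: [0.5364, -0.1229, 0.1695]
tool_rot: [3.136, 0.071, 0.027]
contact_force: [0.0, 1.0, -0.2]
opening: -0.0001
```

Request:
send_rows:
  series:
    - {"tx": 0,"ty": 0,"tz": 0,"wx": 0,"wy": 0,"wz": 0,"jaw": 1}

```text
t: 10.6
tool_pos: [0.5368, -0.1228, 0.1704]
tool_rot: [3.136, 0.07, 0.028]
contact_force: [0.5, 0.1, -0.4]
opening: 0.0001
```

```bash
python3 -c "
from h import *
plan([.533,-.1187,.13],2,2)
c=ctrl.camera_info('wrist')
i=ctrl.get_image('wrist'); cv2.imwrite('pics/w19.png',i[:,:,::-1])
print(proj('wrist',[.533,-.1187,.111],c))
import pickle;pickle.dump(c,open('c3.pkl','wb'))
i=ctrl.get_image('side'); cv2.imwrite('pics/s19.png',cv2.resize(i[220:380,250:450,::-1],None,fx=4,fy=3.7))
"
```

```text
p [ 0.5368 -0.1228  0.1704] yaw 2.57 op 0.0001 t 10.6
[-0.22 -0.22  2.02] [ 0.003 -0.009  0.005]
[-0.2  -0.22  2.02] [ 0.003 -0.009  0.005]
[[317.90685375 277.92479164]]
```

View pics/w19.png

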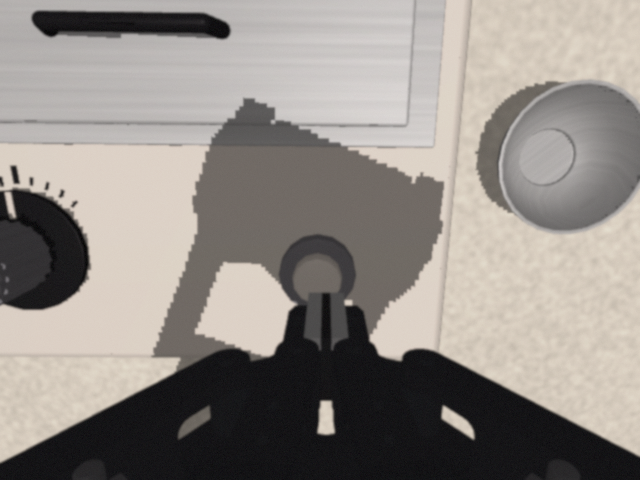

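View pics/s19.png

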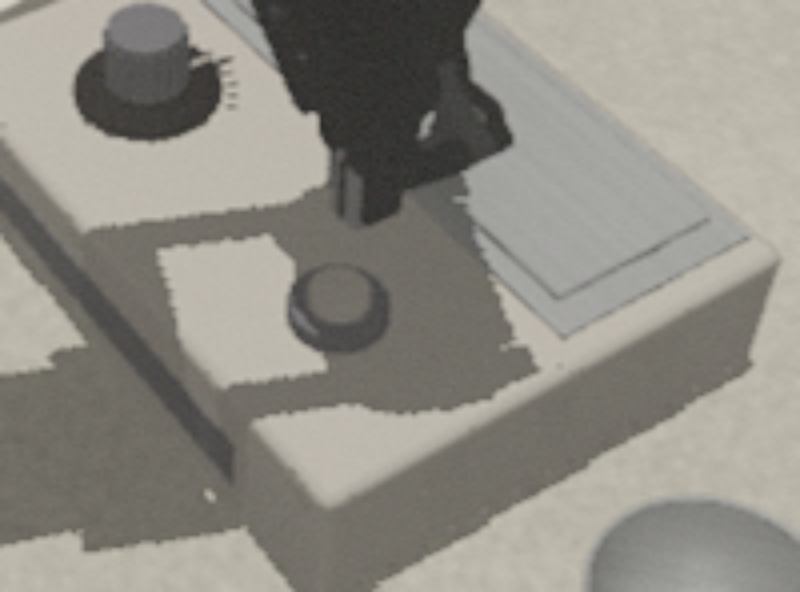

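Request:
send_rows:
  series:
    - {"tx": -0.2,"ty": -0.25,"tz": 1.7,"wx": 0,"wy": -0.018,"wz": 0,"jaw": 1}
    - {"tx": -0.2,"ty": -0.2,"tz": 1.5,"wx": 0,"wy": 0,"wz": 0,"jaw": 1}
    - {"tx": 0,"ty": 0,"tz": 0.5,"wx": 0,"wy": 0,"wz": 0,"jaw": 1}
    - {"tx": 0,"ty": 0,"tz": 0,"wx": 0,"wy": 0,"wz": 0,"jaw": 1}

```text
t: 11.2
tool_pos: [0.5326, -0.1154, 0.1306]
tool_rot: [3.135, 0.078, -0.002]
contact_force: [0.6, -0.5, 0.4]
opening: 0.0001
```

```bash
python3 -c "
from h import *
plan([.533,-.1187,.122],2,1)
i=ctrl.get_image('wrist'); cv2.imwrite('pics/w20.png',i[:,:,::-1])
i=ctrl.get_image('side'); cv2.imwrite('pics/s20.png',cv2.resize(i[220:380,250:450,::-1],None,fx=4,fy=3.7))
"
```

```text
p [ 0.5326 -0.1154  0.1306] yaw 2.84 op 0.0001 t 11.2
[0.02 0.33 0.86] [0.005 0.002 0.015]
```

View pics/s20.png

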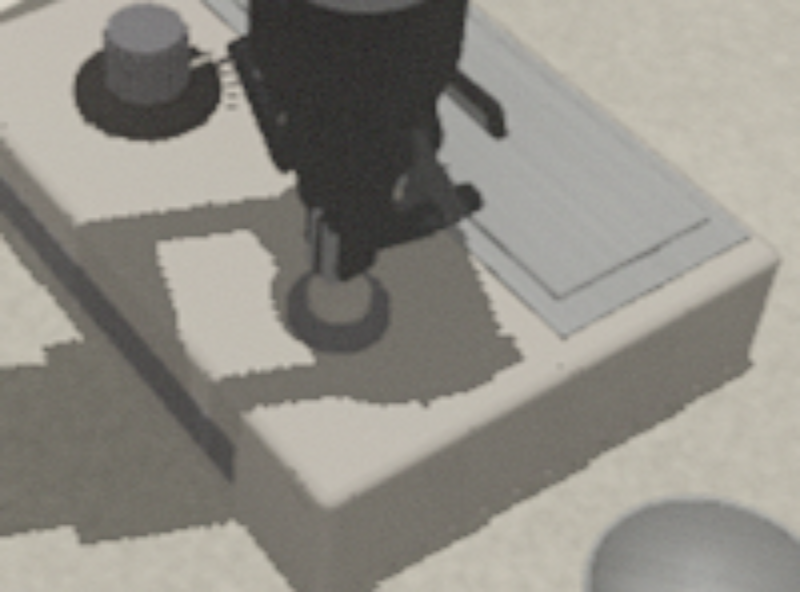

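View pics/w20.png

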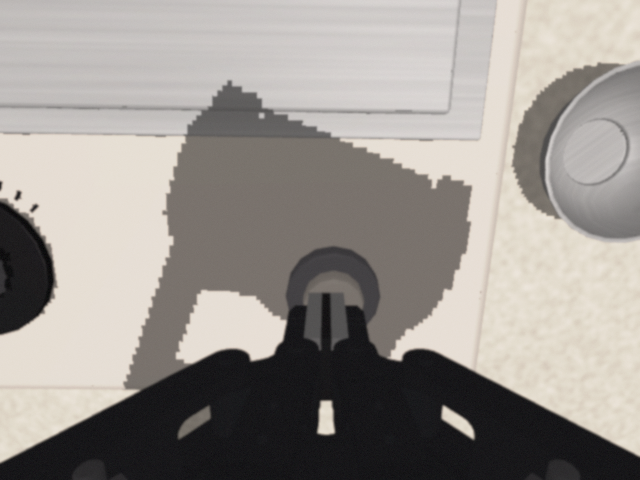

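Request:
send_rows:
  series:
    - {"tx": 0,"ty": 0.35,"tz": 0.5,"wx": 0,"wy": 0,"wz": 0,"jaw": 1}
    - {"tx": 0,"ty": 0,"tz": 0.1,"wx": 0,"wy": 0,"wz": 0,"jaw": 1}
    - {"tx": 0,"ty": 0,"tz": 0,"wx": 0,"wy": 0,"wz": 0,"jaw": 1}

```text
t: 11.68
tool_pos: [0.5339, -0.1201, 0.1262]
tool_rot: [3.134, 0.076, 0.003]
contact_force: [0.0, 0.1, -0.6]
opening: -0.0001
```

Request:
send_rows:
  series:
    - {"tx": 0,"ty": 0,"tz": 0.2,"wx": 0,"wy": 0,"wz": 0,"jaw": 1}
    - {"tx": 0,"ty": 0,"tz": 0.1,"wx": 0,"wy": 0,"wz": 0,"jaw": 1}

```text
t: 11.92
tool_pos: [0.5341, -0.1202, 0.1234]
tool_rot: [3.134, 0.076, 0.004]
contact_force: [0.1, -0.2, 0.4]
opening: -0.0004
```

Request:
send_rows:
  series:
    - {"tx": 0,"ty": 0,"tz": 0.2,"wx": 0,"wy": 0,"wz": 0,"jaw": 1}
    - {"tx": 0,"ty": 0,"tz": 0.15,"wx": 0,"wy": 0,"wz": 0,"jaw": 1}

```text
t: 12.18
tool_pos: [0.5343, -0.1203, 0.1202]
tool_rot: [3.134, 0.076, 0.004]
contact_force: [-1.8, -0.1, 3.0]
opening: 0.0001
```

Request:
send_rows:
  series:
    - {"tx": 0,"ty": 0,"tz": 0.15,"wx": 0,"wy": 0,"wz": 0,"jaw": 1}

```text
t: 12.3
tool_pos: [0.5343, -0.1203, 0.119]
tool_rot: [3.134, 0.076, 0.004]
contact_force: [-2.5, -0.3, 3.7]
opening: -0.0002
```

Request:
send_rows:
  series:
    - {"tx": 0,"ty": 0,"tz": 0.12,"wx": 0,"wy": 0,"wz": 0,"jaw": 1}

```text
t: 12.42
tool_pos: [0.5343, -0.1203, 0.1181]
tool_rot: [3.134, 0.076, 0.004]
contact_force: [-2.1, 0.2, 4.3]
opening: 0.0001
```

Request:
send_rows:
  series:
    - {"tx": 0,"ty": 0,"tz": 0.12,"wx": 0,"wy": 0,"wz": 0,"jaw": 1}

```text
t: 12.55
tool_pos: [0.5343, -0.1203, 0.1172]
tool_rot: [3.134, 0.077, 0.003]
contact_force: [-1.9, 0.5, 4.7]
opening: -0.0001
```

Request:
send_rows:
  series:
    - {"tx": 0,"ty": 0,"tz": 0.12,"wx": 0,"wy": 0,"wz": 0,"jaw": 1}

```text
t: 12.68
tool_pos: [0.5344, -0.1203, 0.1169]
tool_rot: [3.134, 0.077, 0.003]
contact_force: [-5.8, 1.5, 11.1]
opening: 0.0
```

Request:
send_rows:
  series:
    - {"tx": 0,"ty": 0,"tz": 0.1,"wx": 0,"wy": 0,"wz": 0,"jaw": 1}

```text
t: 12.8
tool_pos: [0.5344, -0.1203, 0.117]
tool_rot: [3.134, 0.077, 0.002]
contact_force: [-4.7, 1.3, 8.5]
opening: 0.0006
```

Bottomed (11 N, travel 5 mm). Now lift.

Request:
send_rows:
  series:
    - {"tx": 0,"ty": 0,"tz": -0.3,"wx": 0,"wy": 0,"wz": 0,"jaw": 1}
    - {"tx": 0,"ty": 0,"tz": -1.0,"wx": 0,"wy": 0,"wz": 0,"jaw": 1}
    - {"tx": 0,"ty": 0,"tz": -4.0,"wx": 0,"wy": 0,"wz": 0,"jaw": 1}
    - {"tx": 0,"ty": 0,"tz": -5.0,"wx": 0,"wy": 0,"wz": 0,"jaw": 1}
    - {"tx": 0,"ty": -3.0,"tz": -2.0,"wx": 0,"wy": 0,"wz": 0,"jaw": 1}

```text
t: 13.42
tool_pos: [0.5317, -0.0898, 0.2404]
tool_rot: [3.136, 0.072, -0.003]
contact_force: [0.5, 0.8, -0.5]
opening: -0.0001
```

Request:
send_rows:
  series:
    - {"tx": 0,"ty": -5.0,"tz": 0,"wx": 0,"wy": 0,"wz": 0,"jaw": 1}
    - {"tx": 0,"ty": 0,"tz": 0,"wx": 0,"wy": 0,"wz": 0,"jaw": 1}
    - {"tx": 0,"ty": 0,"tz": 0,"wx": 0,"wy": 0,"wz": 0,"jaw": 1}

```text
t: 13.8
tool_pos: [0.5308, -0.0381, 0.2435]
tool_rot: [3.134, 0.074, 0.008]
contact_force: [-0.2, -0.6, -0.0]
opening: -0.0004
```

```bash
python3 ptr.py w21; python3 -c "
from h import *
i=ctrl.get_image('side'); cv2.imwrite('pics/s21.png',i[:,:,::-1])"
```

```text
t 13.8 yaw 2.72 pos [ 0.5308 -0.0381  0.2435] F [-0.2 -0.6 -0. ] Mz [0.012 0.035 0.039] op -0.0004
ptr 3.00 [-1.0 7.0] tick 2.38 [0.5 4.2] diff 0.62
```

View pics/w21.png

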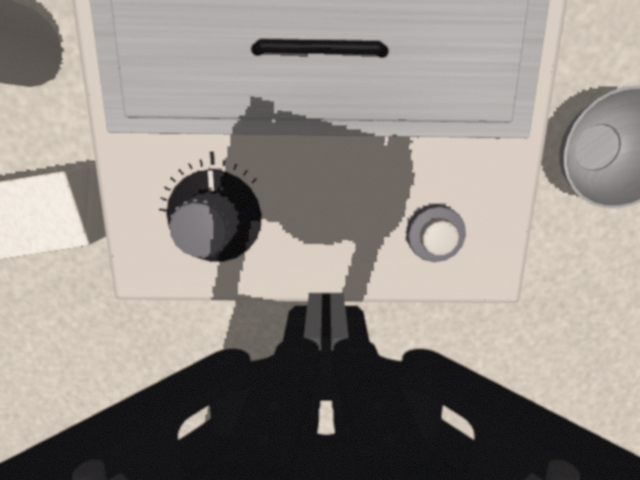

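View pics/s21.png

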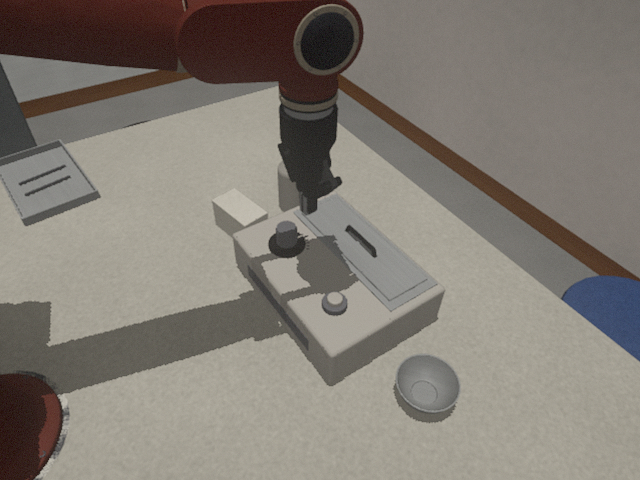

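The pointer at (211,180) lines up with the long tick at (212,158). The button at (440,237) is up, and the bystanders stand where they were. The arm touches nothing.

```bash
python3 -c "
from station import ctrl
print(ctrl.finish_job())"
```

```text
the job is handed in; nothing more can be done
None
```

The timer is set to the long tick and the start button has been pressed and released. I handed the job in at about 14 s of the 72 s allowed.

- **Timer:** I gripped the knob with 25 N and turned it clockwise in small steps, through five clicks. I checked the pointer in the wrist camera throughout and stopped at the long tick. After release, and again at the end, it read 0.4–0.6° from the tick, about 0.3 mm. The limit is 2.5 mm.
- **Start button:** I pressed it with the closed fingertips until it bottomed at 5 mm. Vertical force peaked at about 11 N (about 13 N in total), against the 25 N limit. The last pictures show it up again.
- **Bystanders:** The bowl and carton look unmoved. In the final side view the arm partly hides the bottle, but its visible part is where it was, and the arm never came near it.

**Disagreements:** My angle readings were 1–1.5° high while the pointer was still several clicks from the tick. That is a small error in the dial centre I used, and it shrank to under 1° at the tick. The cameras differed by 2–4 mm on the knob's position, which I corrected from close-up wrist pictures before gripping.

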